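# Hold a row of cover-glass boxes against the spring stop for taping

## Robot

A 7-joint arm with a two-finger parallel gripper is mounted at the origin on a cart in front of the work surface, level with it; the furniture and walls round the work are solid. World frame = base frame: x ahead of the robot, y to its left, z up, the work surface at z = 0. Lengths are in mm, angles in rad, forces in N, time in s.
With the tool pointing down it reaches from about 425 to 875 mm from the base axis. Payload 8.4 kg.
Tool frame: the origin (TCP) lies at the very end of the fingers, on their centre line; the grasp point (between the pads) lies 19 mm behind it; z points along the fingers, y is the direction in which the jaws open and shut (so a half turn about z gives the same grasp; the last joint's range is limited). The gripper opens to 87 mm and grips with 3 to 60 N. Pads are 19 mm wide; open, the fingers measure 117 mm over their backs; the gripper's body (75 mm by 190 mm) begins 51 mm behind the grasp point.
Start: joints at [-1.26, 0.333, 0.04, 1.465, -0.013, 1.343, -0.059], TCP at [258.975, 596.151, 222.546] pointing down, gripper open.
Joint ranges: [-2.58, 2.58], [-0.38, 2.09], [-1.3, 1.39], [0.25, 2.4], [-1.5, 4.64], [0.08, 2.09], [-2.65, 2.65]. Speed limits (rad/s): [2.22, 2.22, 2.79, 2.79, 3.14, 3.14, 3.14].

## Interface

Orientations are given as a 3x3 rotation matrix whose columns are the frame's x, y, z axes.
In Python, from plant import ctrl gives the robot as it stands. The module is installed in compiled form; this text tells all that it offers.
- The arm moves only by the tool play_rows, never from a script. Its argument "steps" is a list of rows, each a list of 5 numbers: the closure in counts, from 0 (fully open) to 255 (shut), then the shift along the tool's x, y, z in cm, then the turn about the tool's z in degrees. In form: [[fingers, dx, dy, dz, yaw], ...]. A call has 1 to 10 rows; each row is the pose to reach, as a shift and turn from the pose commanded when the call began, along the tool's axes at that moment; what a row does not reach only later rows make up. A row lasts 1/8 s, in which the tool goes at most 62.5 mm and 10.7 degrees, less where a joint would pass 70% of its speed; a pose out of reach is approached as far as the arm can. A call with a gripper value outside its range is refused whole. The fingers move at their own pace and stop on an object; the grip force is fixed at half the most. Time passes only in rows, so rows that repeat a pose let the fingers close. It gives the time, the measured TCP pose, the force and the opening at its end, in the units of the state.
- ctrl.get_state(): the state, without advancing time (a new reading comes with each control period).
- ctrl.read_camera(name): name is "scene" or "top" or "wrist"; returns the picture (400x640x3 uint8, red, green, blue); there is no depth.
- ctrl.camera_params(name): a dict with "K" (3x3 intrinsics, pixels), "world_from_camera" (4x4, takes a point from camera to world coordinates); the wrist camera has in their place "hand_eye" (4x4, takes a point from camera to tool coordinates, whose origin is the TCP and whose axes are the flange's). Camera axes: x right, y up, looking along -z (the intrinsics and any distortion apply to the point x, -y, -z); pixel columns grow to the right and rows downward; lengths in mm; the calibration is good to about 2 mm. A picture is of the moment at which its call begins: read the wrist's pose just before it. camera_params takes no time and is no camera call.
- ctrl.finish_job(): hands the job in, once; it reports no verdict.
The state is a dict: "time": time; "joint_positions": joint angles; "qvel": joint speeds; "tau": joint torques, N m; "tcp_pos": TCP position; "orientation": TCP orientation; "wrist_force": force on the tool from outside, world axes, zero at the start; "wrist_torque": the same for the moment, N m; "gripper_width": finger opening in mm.
Only numpy, scipy, OpenCV 4.12 (cv2) and the standard library are available. Lean on these libraries where they do the work, as an engineer would, in place of code of your own. Each camera call takes 0.05 s, during which the arm holds its last target.

## Task

Three small cover-glass boxes lie scattered on the bundling jig: line them up in one tight, straight row, flush along the jig's long fence, and press the row endways against the spring stop until its orange pointer stands in the green zone, never letting the pointer reach the red mark. Finish while still holding the row like this, pressing steadily with the gripper and the pointer in the green, so that a colleague can tape the bundle. The order of the boxes does not matter; leave everything else on the cart where it is.

Things in the scene. Friction and masses are not known exactly. Their poses are not given: they have to be found in the camera images.
- jig: Bundling jig fixed to the cart: dark steel base 220 (x) x 120 (y) x 8 mm, origin at the centre of its underside, z up. The row runs along x, from the open -x end to the spring stop at the +x end (plate before a grey housing: x 78 to 108 mm, y -14 to 40 mm, top 32 mm above the cart). The fence stands along the +y side; the -y side is open.
- fence (a point): Middle of the lower edge of the inner face of the jig's aluminium fence (165 mm long, 22 mm above the base), at x = -27.5, y = +40, z = 8 mm in the jig's frame. The face looks to the jig's -y; a box flush with it has its centre 17 mm from it, at jig y = +23 mm. Axes parallel to the jig's.
- stop_face (a point): Centre of the stop plate's pressing face (50 mm wide along y, 2 to 23 mm above the base), 12 mm above the base; unpressed it lies at x = +55, y = +13 mm in the jig's frame, and it moves with the plate. Axes parallel to the jig's: the face looks to -x and the plate yields toward +x.
- stop_plate (a joint): Travel of the spring stop toward the jig's +x, in m: 0 free, 0.016 at its end. Spring 800 N/m, preload 1.6 N (4.8 N at 0.004, 8.0 N at 0.008); it springs back when released. The orange pointer moves with it over the scale on the housing: its tip is in the green zone from 0.004 to 0.010, at the red mark at 0.013.
- box_1: Blue cover-glass box with a clear printed lid, 34 x 34 mm, 17 mm high, about 40 g; the lid overhangs the lower part by about 1 mm all round. Origin at the centre of its underside, z up, x and y square to its sides.
- box_2: White-grey cover-glass box with a clear printed lid, 34 x 34 mm, 17 mm high, about 40 g; the lid overhangs the lower part by about 1 mm all round. Origin at the centre of its underside, z up, x and y square to its sides.
- box_3: Blue cover-glass box, same as box_1, with a clear printed lid, 34 x 34 mm, 17 mm high, about 40 g; the lid overhangs the lower part by about 1 mm all round. Origin at the centre of its underside, z up, x and y square to its sides.
- tape_roll: Bystander: roll of blue tape lying flat, 58 mm across, 20 mm high; origin under its centre.
- petri_dish: Bystander: round culture dish, 60 mm across, 12 mm high; origin under its centre.
- bench_timer: Bystander: bench timer 62 x 64 x 19 mm; origin under its centre.
- marker_black: Bystander: marker with black cap lying along its y, 132 mm long, 13 mm thick; origin under its middle.
- pot_b: Bystander: specimen pot with white cap, 50 mm across, 55 mm high; origin under its centre. It stands at the right end of the cart; between it and the jig stands the microscope, solid and fixed, about 420 mm tall (x about 0.20 to 0.69 m, y about -0.24 to +0.05 m): pass over it with the fingertips above 450 mm.
There are look-alikes about, which are no part of the job. What is shaped like the box_2 but black, purple or yellow is not meant.

How it is judged:
By the outcome, as a careful person would: the job done as asked, in the order asked, and still so for the second after the job is handed in, while the arm keeps its last pose, push and grip.
It also fails if it takes over 64 s, if anything falls off the work surface, if the arm or the gripper's body presses on something with over 40 N, if the wrist force passes 120 N, or if a joint passes its speed limit or range.

## Working session

There is one attempt and no reset: what is moved stays moved. The work goes in short steps, Python scripts to look and compute and a tool call to move; the robot and the scene stay as the last step left them, time stands still between calls to the robot, and variables do not carry over. Pictures are saved under pics/ and viewed, and the job is handed in when it is done.

Besides the shell and the picture viewer there is one more tool, called after "Emit:" by a JSON object that holds its "fn" and its "kwargs", one argument or row to a line. play_rows: Moves the arm, as the interface text tells. Its arguments: {"type":"object","properties":{"steps":{"type":"array"}},"required":["steps"]}

```bash
mkdir -p pics; python3 - <<'E'
from plant import ctrl
import cv2,numpy as np
s=ctrl.get_state()
print({k:np.round(v,4).tolist() for k,v in s.items()})
for n in("scene","top"):
    im=ctrl.read_camera(n); cv2.imwrite(f"pics/{n}0.png",im[:,:,::-1])
    p=ctrl.camera_params(n); print(n,{k:np.round(v,4).tolist() for k,v in p.items()})
print(ctrl.camera_params("wrist"))
E
```

```text
{'time': 0.0, 'joint_positions': [-1.2602, 0.3339, 0.0399, 1.4663, -0.0134, 1.3433, -0.0585], 'qvel': [0.0007, -0.0002, 0.0007, 0.001, 0.0004, 0.0015, -0.0013], 'tau': [-0.0, -65.6364, 1.335, -40.3799, -0.0598, 0.045, 0.0002], 'tcp_pos': [258.8208, 595.74, 221.6428], 'orientation': [[-0.9172, 0.3984, -0.0006], [0.3984, 0.9172, -0.0015], [-0.0001, -0.0016, -1.0]], 'wrist_force': [0.5601, 0.5069, -0.0464], 'wrist_torque': [0.024, 0.0182, 0.0135], 'gripper_width': 86.7097}
scene {'K': [[384.1254, 0.0, 309.3841], [0.0, 384.1254, 198.0739], [0.0, 0.0, 1.0]], 'world_from_camera': [[-0.7414, 0.3591, -0.5668, -89.2598], [-0.6707, -0.4219, 0.61, 708.9394], [-0.02, 0.8325, 0.5537, 631.0081], [0.0, 0.0, 0.0, 1.0]]}
top {'K': [[399.2493, 0.0, 319.9174], [0.0, 399.2493, 199.1594], [0.0, 0.0, 1.0]], 'world_from_camera': [[-0.0178, 0.997, -0.0748, 398.653], [-0.9998, -0.0176, 0.0033, 92.5757], [0.002, 0.0748, 0.9972, 1302.868], [0.0, 0.0, 0.0, 1.0]]}
{'K': array([[301.5312434 ,   0.        , 312.81702838],
       [  0.        , 301.5312434 , 199.36464077],
       [  0.        ,   0.        ,   1.        ]]), 'hand_eye': array([[ 6.46460336e-04,  9.62720594e-01,  2.70497025e-01,
         7.32610340e+01],
       [ 9.99999593e-01, -4.51965509e-04, -7.81315692e-04,
         4.23884917e-01],
       [-6.29933381e-04,  2.70497420e-01, -9.62720494e-01,
        -1.62707745e+02],
       [ 0.00000000e+00,  0.00000000e+00,  0.00000000e+00,
         1.00000000e+00]])}
```

```bash
ls .
```

```text
pics
```

View pics/scene0.png

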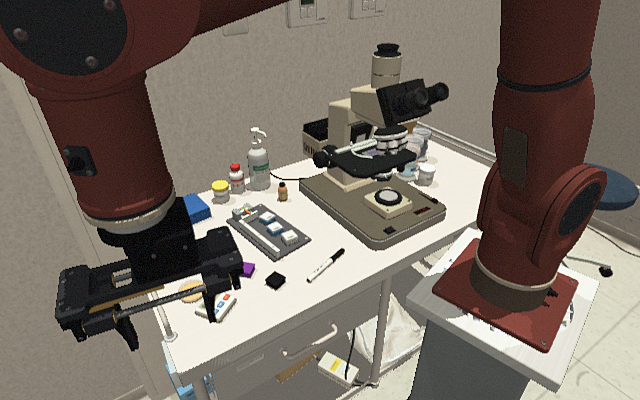

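View pics/top0.png

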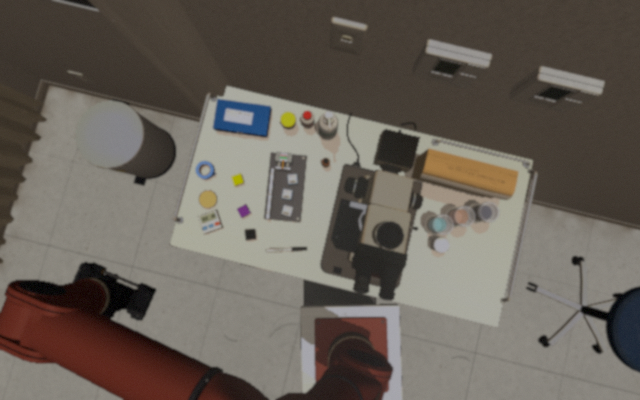

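```bash
cat > h.py <<'E'
from plant import ctrl
import cv2,numpy as np
def shot(n,name):
    s=ctrl.get_state(); im=ctrl.read_camera(n)[:,:,::-1].copy(); cv2.imwrite(f"pics/{name}.png",im); np.savez(f"pics/{name}.npz",p=s['tcp_pos'],R=s['orientation']); return s,im
def crop(name,x0,y0,x1,y1,k,out):
    im=cv2.imread(f"pics/{name}.png")[y0:y1,x0:x1]; cv2.imwrite(f"pics/{out}.png",cv2.resize(im,None,fx=k,fy=k,interpolation=cv2.INTER_CUBIC))
def campose(n,name=None):
    p=ctrl.camera_params(n)
    if n!="wrist": return p["K"],p["world_from_camera"]
    d=np.load(f"pics/{name}.npz"); T=np.eye(4);T[:3,:3]=d['R'];T[:3,3]=d['p']
    return p["K"],T@p["hand_eye"]
def px2w(n,uv,z,name=None):
    K,T=campose(n,name); uv=np.atleast_2d(uv).astype(float); out=[]
    for (u,v),zz in zip(uv,np.broadcast_to(z,len(uv))):
        d=np.linalg.inv(K)@[u,v,1]; d=T[:3,:3]@[d[0],-d[1],-d[2]]; o=T[:3,3]
        out.append(o+d*(zz-o[2])/d[2])
    return np.array(out)
def w2px(n,P,name=None):
    K,T=campose(n,name); q=np.linalg.inv(T)@np.r_[P,1]; q=K@[q[0],-q[1],-q[2]]; return q[:2]/q[2]
E
python3 - <<'E'
from h import *
crop("top0",230,120,330,230,5.4,"top0c")
print(px2w("top",[[290,179],[287,195],[286,210],[268,152],[306,155],[264,218],[303,220],[238,180],[244,211],[251,234],[205,170]],[25,25,25,8,8,8,8,17,17,17,10]).round(0))
E
```

```text
[[561. 184.  25.]
 [510. 194.  25.]
 [462. 198.  25.]
 [654. 256.   8.]
 [642. 131.   8.]
 [438. 271.   8.]
 [429. 144.   8.]
 [562. 353.  17.]
 [461. 334.  17.]
 [387. 311.  17.]
 [598. 462.  10.]]
```

View pics/top0c.png

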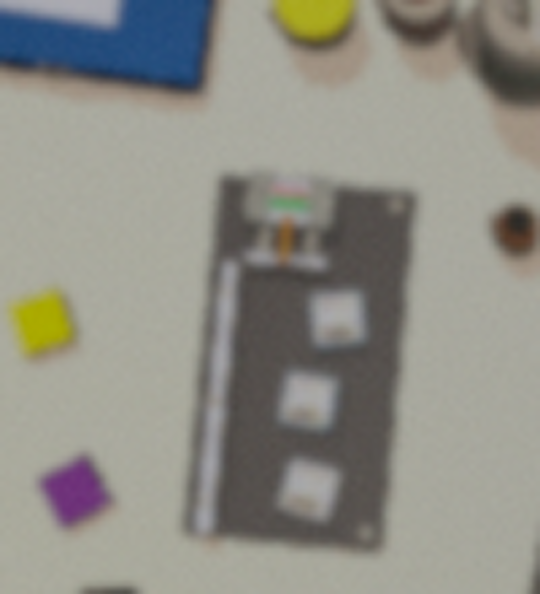

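```bash
cat >> h.py <<'E'
def delta(target,yawdir=None):
    """tool-frame cm shift to world target (mm) ; yaw deg so tool y points at angle yawdir (deg)"""
    s=ctrl.get_state(); R=np.array(s['orientation']); d=R.T@(np.array(target)-s['tcp_pos'])/10
    a=np.degrees(np.arctan2(R[1,1],R[0,1])); print("tcp",np.round(s['tcp_pos'],1),"ydir",round(a,2),"F",np.round(s['wrist_force'],1),"w",round(s['gripper_width'],1),"t",round(s['time'],2))
    print("shift cm",d.round(2), "yaw",None if yawdir is None else round(-(yawdir-a),2))
E
python3 -c "
from h import *
delta([500,205,225],86)"
```

```text
tcp [258.8 595.8 221.7] ydir 66.52 F [ 0.8 -0.5  0. ] w 87.1 t 0.1
shift cm [-37.69 -26.23  -0.28] yaw -19.48
```

Emit:
{"fn": "play_rows", "kwargs": {
  "steps": [
    [255,-4.7,-3.3,-0.3,-2.4],
    [255,-9.4,-6.6,-0.3,-4.9],
    [255,-14.1,-9.8,-0.3,-7.3],
    [255,-18.8,-13.1,-0.3,-9.7],
    [255,-23.6,-16.4,-0.3,-12.2],
    [255,-28.3,-19.7,-0.3,-14.6],
    [255,-33,-22.9,-0.3,-17],
    [255,-37.7,-26.2,-0.3,-19.5],
    [255,-37.7,-26.2,-0.3,-19.5],
    [255,-37.7,-26.2,-0.3,-19.5]
  ]
}}

```text
time: 1.35
tcp_pos: [499.9, 206.1, 225.3]
orientation: [[-0.998, 0.07, -0.001], [0.07, 0.998, 0.0], [0.001, 0.0, -1.0]]
wrist_force: [-1.1, 0.8, -0.7]
gripper_width: 1.5
```

```bash
python3 -c "
from h import *
shot('wrist','w1'); shot('scene','s1')
delta([500,205,225],86)"
```

```text
tcp [499.5 207.1 225.3] ydir 86.14 F [-0.8  0.2  0.3] w 0.5 t 1.45
shift cm [-0.06 -0.21  0.03] yaw 0.14
```

View pics/w1.png

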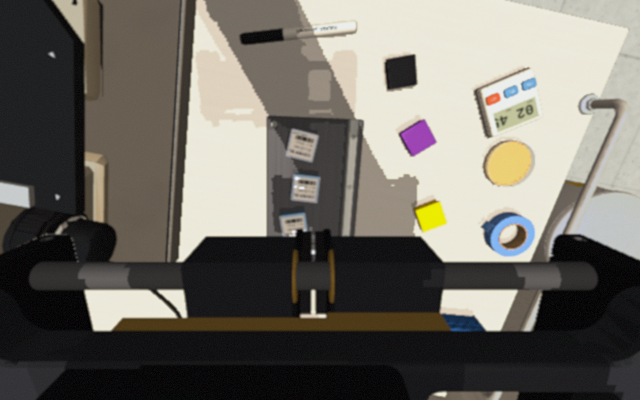

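View pics/s1.png

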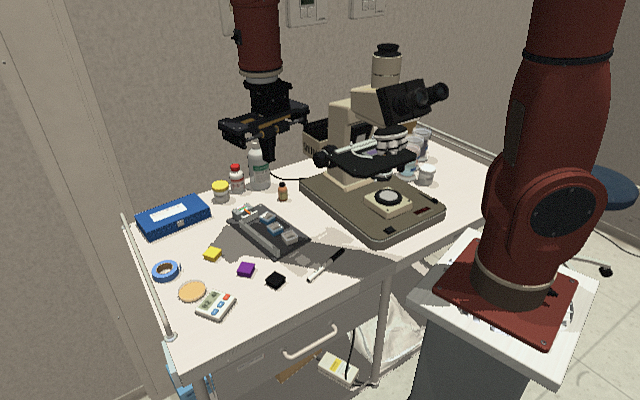

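Emit:
{"fn": "play_rows", "kwargs": {
  "steps": [
    [255,3.7,0,0,0],
    [255,7.4,0,0,0],
    [255,10,-0.1,0,0],
    [255,10,-0.1,0,0],
    [255,10,-0.1,0,0]
  ]
}}

```text
time: 2.08
tcp_pos: [400.8, 212.2, 225.8]
orientation: [[-0.998, 0.068, 0.001], [0.068, 0.998, 0.0], [-0.001, 0.0, -1.0]]
wrist_force: [0.3, -0.5, -0.3]
gripper_width: 0.3
```

```bash
python3 -c "
from h import *
shot('wrist','w2'); crop('w2',220,30,400,240,2.8,'w2c')
delta([500,205,225],86)"
```

```text
tcp [401.  212.  225.6] ydir 86.05 F [ 0.2  0.2 -0.2] w 0.2 t 2.12
shift cm [-9.92 -0.01  0.07] yaw 0.05
```

View pics/w2c.png

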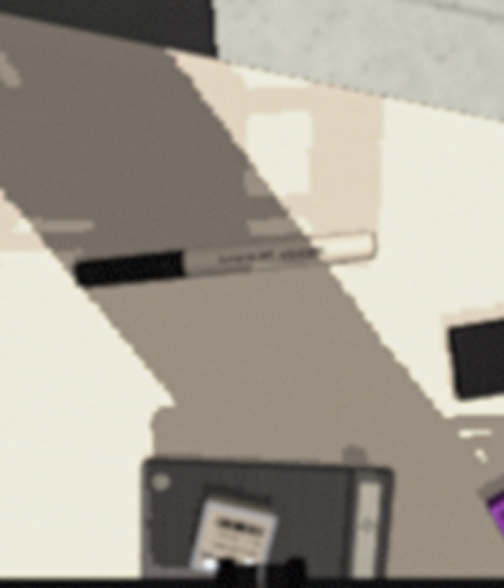

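Emit:
{"fn": "play_rows", "kwargs": {
  "steps": [
    [255,-6,0,0,0],
    [255,-12,0,0,0],
    [255,-18,0,0,0],
    [255,-23,0,0,0],
    [255,-23,0,0,0],
    [255,-23,0,0,0]
  ]
}}

```text
time: 2.88
tcp_pos: [630.0, 195.4, 224.7]
orientation: [[-0.998, 0.07, -0.001], [0.07, 0.998, -0.001], [0.001, -0.001, -1.0]]
wrist_force: [-0.7, -0.0, -1.2]
gripper_width: 0.4
```

```bash
python3 -c "
from h import *
shot('wrist','w3'); crop('w3',240,10,420,240,2.6,'w3c')
delta([500,205,225],86)"
```

```text
tcp [629.5 195.8 225.3] ydir 86.04 F [-0.1  0.5  0.2] w 0.6 t 2.92
shift cm [12.99  0.02  0.04] yaw 0.04
```

View pics/w3c.png

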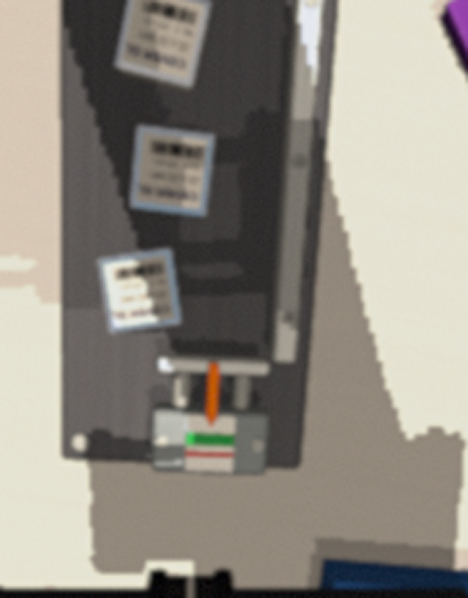

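```bash
python3 - <<'E'
from h import *
c=lambda L:np.array(L)/2.6+[240,10]
f=lambda L,z,n='w3':px2w("wrist",L,z,n).round(1)[:,:2]
print("base corners +x",f(c([[65,457],[298,466]]),8).tolist())
print("base -y edge",f(c([[62,100],[64,400]]),8).tolist())
print("fence inner top",f(c([[275,360],[292,100]]),30).tolist())
print("plate face top",f(c([[160,357],[270,362]]),31).tolist())
print("base corners -x w1",f([[268,117],[362,120]],8,'w1').tolist())
for n,L in dict(A=[[97,258],[170,250],[181,322],[108,332]],B=[[135,126],[214,131],[206,215],[130,208]]).items():
    q=f(c(L),25); print(n,q.mean(0),q.tolist(), np.linalg.norm(np.roll(q,-1,0)-q,axis=1).round(1))
crop('w1',255,105,375,245,4.2,'w1c')
E
```

```text
base corners +x [[640.7, 133.0], [653.3, 248.2]]
base -y edge [[480.1, 149.7], [612.4, 135.7]]
fence inner top [[597.7, 236.7], [491.2, 248.0]]
plate face top [[592.7, 185.0], [598.3, 234.3]]
base corners -x w1 [[425.9, 157.0], [437.3, 271.0]]
A [563.4   177.625] [[548.0, 160.3], [546.9, 192.8], [578.3, 195.4], [580.4, 162.0]] [32.5 31.5 33.5 32.4]
B [514.325 195.8  ] [[495.7, 181.8], [500.0, 215.1], [533.4, 209.6], [528.2, 176.7]] [33.6 33.8 33.3 32.9]
```

View pics/w1c.png

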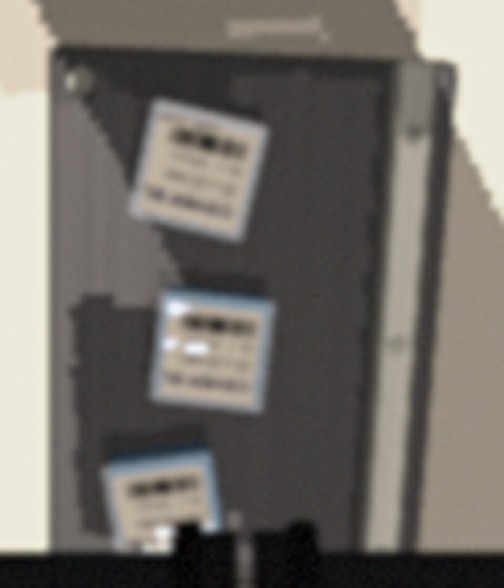

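```bash
cat >> h.py <<'E'
JC=np.array([539.3,202.3]); JA=np.radians(-6.1)
JR=np.array([[np.cos(JA),-np.sin(JA)],[np.sin(JA),np.cos(JA)]])
def j2w(x,y,z): return np.r_[JC+JR@[x,y],z]
def w2j(p): return JR.T@(np.array(p)[:2]-JC)
def jd(x,y,z):
    delta(j2w(x,y,z),83.9); print("tcp in jig",w2j(ctrl.get_state()['tcp_pos']).round(1))
E
python3 - <<'E'
from h import *
q=px2w('wrist',np.array([[155,98],[270,128],[243,242],[128,212]])/4.2+[255,105],25,'w1')
print("C",w2j(q.mean(0)),[w2j(a).round(1).tolist() for a in q])
q=px2w('wrist',np.array([[162,290],[273,298],[262,410],[152,402]])/4.2+[255,105],25,'w1')
print("B",w2j(q.mean(0)),[w2j(a).round(1).tolist() for a in q])
jd(26.6,-66,60)
E
```

```text
C [-76.77201599 -13.81033613] [[-96.4, -26.7], [-89.4, 5.8], [-57.0, -0.6], [-64.3, -33.8]]
B [-24.47343018  -8.45142911] [[-42.1, -23.6], [-40.9, 8.8], [-6.8, 7.0], [-8.1, -25.9]]
tcp [629.5 195.8 225.3] ydir 86.04 F [-0.1  0.5  0.2] w 0.6 t 2.92
shift cm [ 6.62 -6.67 16.53] yaw 2.14
tcp in jig [90.4  3.1]
```

```bash
python3 - <<'E'
from h import *
for n,uv,z in [("brown base",[325,162],40),("soap",[327,125],150),("red",[307,119],60)]:
    print(n,px2w("top",uv,[z])[0],w2j(px2w("top",uv,[z])[0]))
E
python3 - <<'E'
from h import *
crop('top0',290,100,440,300,3,'top0d')
E
```

```text
brown base [612.0506632   70.04808565  40.        ] [  86.39237174 -123.77231496]
soap [703.07126665  64.07731611 150.        ] [ 177.53208973 -120.03705777]
red [747.26798333 124.8609454   60.        ] [215.01944622 -54.90106573]
```

View pics/top0d.png

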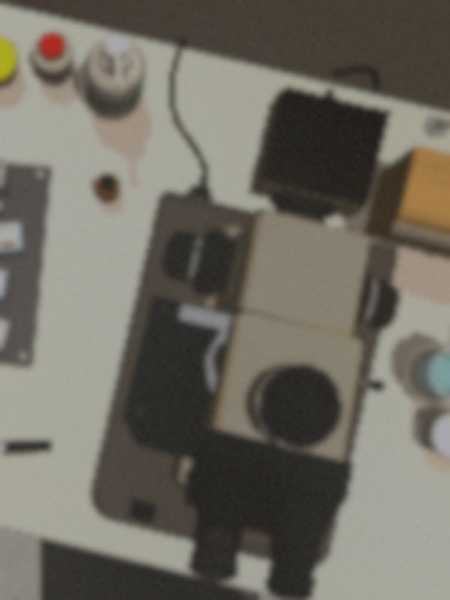

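View pics/w3.png

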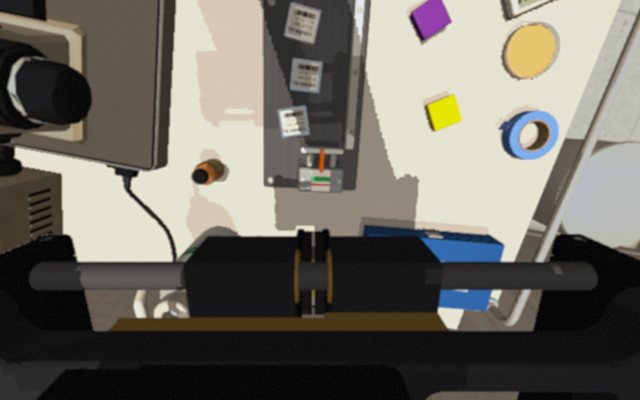

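```bash
python3 - <<'E'
from h import *
print(ctrl.get_state()['joint_positions'].round(2) if hasattr(ctrl.get_state()['joint_positions'],'round') else ctrl.get_state()['joint_positions'])
E
```

```text
[-0.66  0.36  0.38  1.45 -0.14  1.35  1.23]
```

```bash
sed -i 's/83.9)/-6.1)/' h.py; python3 -c "
from h import *
jd(26,-59,70)"
```

```text
tcp [629.5 195.8 225.3] ydir 86.04 F [-0.1  0.5  0.2] w 0.6 t 2.92
shift cm [ 6.66 -5.96 15.53] yaw 92.14
tcp in jig [90.4  3.1]
```

Emit:
{"fn": "play_rows", "kwargs": {
  "steps": [
    [255,0.7,-0.6,1.5,10],
    [255,1.4,-1.2,3,20],
    [255,2.1,-1.8,4.5,30],
    [255,2.8,-2.4,6,40],
    [255,3.5,-3,7.5,50],
    [255,4.2,-3.6,9,60],
    [255,4.9,-4.2,10.5,70],
    [255,5.6,-4.8,12,80],
    [255,6.7,-6,14,89],
    [255,6.7,-6,15.5,92.1]
  ]
}}

```text
time: 4.18
tcp_pos: [557.3, 140.4, 70.6]
orientation: [[0.109, 0.994, -0.0], [0.994, -0.109, 0.002], [0.001, -0.001, -1.0]]
wrist_force: [-0.8, 0.5, 0.8]
gripper_width: 0.5
```

```bash
python3 -c "
from h import *
jd(26,-59,12)
shot('wrist','w4')
jd(26,-59,12)"
```

```text
tcp [557.3 140.4  70.6] ydir -6.26 F [-0.8  0.5  0.8] w 0.5 t 4.17
shift cm [0.06 0.15 5.86] yaw -0.16
tcp in jig [ 24.5 -59.6]
tcp [556.7 140.7  68.9] ydir -6.3 F [-0.9  0.2 -0.4] w 0.2 t 4.22
shift cm [0.03 0.22 5.69] yaw -0.2
tcp in jig [ 23.9 -59.4]
```

View pics/w4.png

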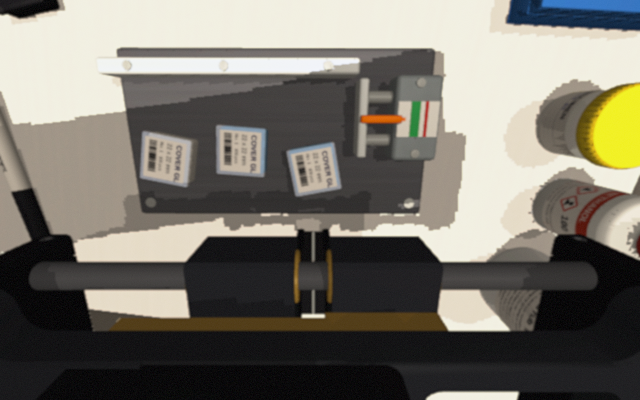

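Emit:
{"fn": "play_rows", "kwargs": {
  "steps": [
    [255,0,0.2,3,0],
    [255,0,0.2,5.7,0],
    [255,0,0.2,5.7,0],
    [255,0.8,0.2,5.7,0],
    [255,1.5,0.2,5.7,0],
    [255,2.1,0.2,5.7,0],
    [255,2.7,0.2,5.7,0],
    [255,3.3,0.2,5.7,0],
    [255,3.9,0.2,5.7,0],
    [255,4.5,0.2,5.7,0]
  ]
}}

```text
time: 5.48
tcp_pos: [565.8, 185.3, 13.5]
orientation: [[0.106, 0.994, -0.0], [0.994, -0.106, -0.0], [-0.0, -0.0, -1.0]]
wrist_force: [-0.1, 0.6, 0.4]
gripper_width: 0.4
```

```bash
python3 -c "
from h import *
shot('wrist','w5')
jd(26,-3.5,12)"
```

```text
tcp [565.8 186.3  13.5] ydir -6.03 F [-0.   0.5  0.2] w 0.3 t 5.53
shift cm [ 0.96 -0.2   0.15] yaw 0.07
tcp in jig [ 28.  -13.1]
```

View pics/w5.png

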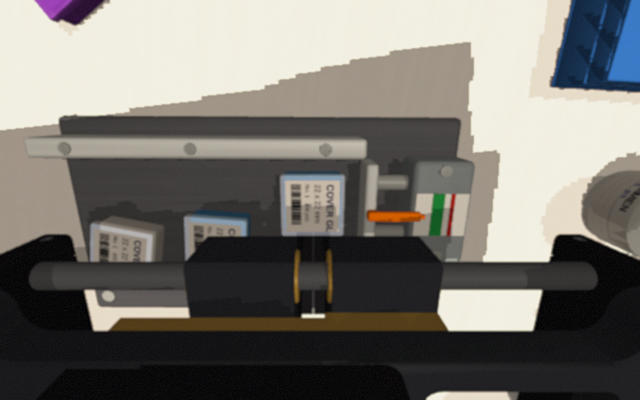

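Emit:
{"fn": "play_rows", "kwargs": {
  "steps": [
    [255,0.4,-0.1,0.1,0],
    [255,0.7,-0.1,0.1,0],
    [255,0.9,-0.1,0.1,0],
    [255,1.0,-0.1,0.1,0],
    [255,1.1,-0.1,0.1,0]
  ]
}}

```text
time: 6.15
tcp_pos: [565.5, 194.1, 12.3]
orientation: [[0.107, 0.994, -0.001], [0.994, -0.107, -0.002], [-0.002, -0.001, -1.0]]
wrist_force: [-2.5, -7.4, 3.4]
gripper_width: 0.4
```

```bash
python3 -c "
from h import *
shot('wrist','w6')
crop('w6',20,100,480,300,1.7,'w6c')
jd(26,-3.5,12)"
```

```text
tcp [565.5 194.   12.3] ydir -6.16 F [-2.1 -6.5  2.4] w 0.2 t 6.2
shift cm [ 0.19 -0.09  0.03] yaw -0.06
tcp in jig [26.9 -5.4]
```

View pics/w6c.png

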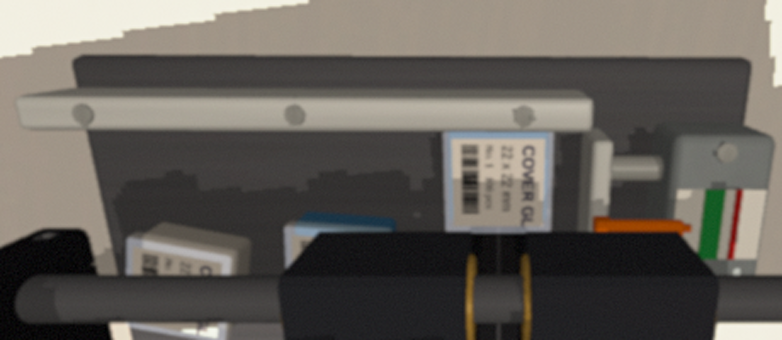

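Emit:
{"fn": "play_rows", "kwargs": {
  "steps": [
    [255,-0.6,0,0,0],
    [255,-1.5,0,-3.5,0],
    [255,-4.3,-5.1,-3.5,0],
    [255,-4.3,-5.1,-2.5,0],
    [255,-4.3,-5.1,0,0],
    [255,-4.3,-5.1,0,0],
    [255,-3.6,-5.1,0,0],
    [255,-3,-5.1,0,0],
    [255,-2.4,-5.1,0,0],
    [255,-1.8,-5.1,0,0]
  ]
}}

```text
time: 7.45
tcp_pos: [513.5, 184.1, 12.8]
orientation: [[0.106, 0.994, 0.0], [0.994, -0.106, 0.0], [0.0, 0.0, -1.0]]
wrist_force: [0.9, -0.2, 0.3]
gripper_width: 0.1
```

```bash
python3 -c "
from h import *
jd(-24.5,-5.4,12)"
```

```text
tcp [513.5 184.1  12.8] ydir -6.07 F [ 0.9 -0.2  0.3] w 0.1 t 7.45
shift cm [ 1.54 -0.07  0.08] yaw 0.03
tcp in jig [-23.7 -20.8]
```

Emit:
{"fn": "play_rows", "kwargs": {
  "steps": [
    [255,0.5,0,0,0],
    [255,0.9,0,0,0],
    [255,1.2,0,0,0],
    [255,1.4,0,0,0],
    [255,1.6,0,0,0],
    [255,1.75,0,0,0],
    [255,1.75,0,0,0]
  ]
}}

```text
time: 8.32
tcp_pos: [514.9, 199.6, 12.4]
orientation: [[0.107, 0.994, -0.001], [0.994, -0.107, -0.001], [-0.001, -0.001, -1.0]]
wrist_force: [-1.9, -5.1, 3.6]
gripper_width: 0.1
```

```bash
python3 -c "
from h import *
shot('wrist','w7')
crop('w7',20,100,480,300,1.7,'w7c')
jd(-77,-5.4,12)"
```

```text
tcp [515.  199.7  12.5] ydir -6.14 F [-1.7 -5.2  2.3] w 0.8 t 8.38
shift cm [-0.02 -5.31  0.05] yaw -0.04
tcp in jig [-23.9  -5.2]
```

View pics/w7c.png

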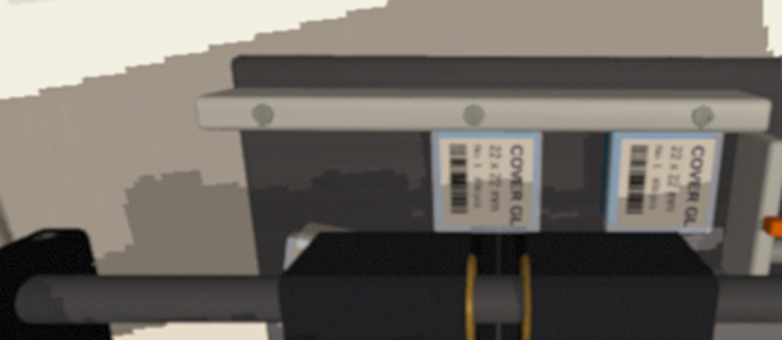

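Emit:
{"fn": "play_rows", "kwargs": {
  "steps": [
    [255,-0.6,0,0,0],
    [255,-1.5,0,-3.5,0],
    [255,-4.6,-5.3,-3.5,0],
    [255,-4.6,-5.3,-2.5,0],
    [255,-4.6,-5.3,0,0],
    [255,-4.6,-5.3,0,0],
    [255,-3.9,-5.3,0,0],
    [255,-3.2,-5.3,0,0],
    [255,-2.5,-5.3,0,0],
    [255,-1.8,-5.3,0,0]
  ]
}}

```text
time: 9.62
tcp_pos: [460.8, 189.3, 12.8]
orientation: [[0.106, 0.994, 0.0], [0.994, -0.106, 0.0], [0.0, 0.0, -1.0]]
wrist_force: [-0.1, -0.5, 0.1]
gripper_width: 0.6
```

```bash
python3 -c "
from h import *
jd(-77,-5.4,12)"
```

```text
tcp [460.8 189.3  12.8] ydir -6.06 F [-0.1 -0.5  0.1] w 0.6 t 9.62
shift cm [ 1.59 -0.03  0.08] yaw 0.04
tcp in jig [-76.7 -21.3]
```

Emit:
{"fn": "play_rows", "kwargs": {
  "steps": [
    [255,0.5,0,0,0],
    [255,0.9,0,0,0],
    [255,1.2,0,0,0],
    [255,1.4,0,0,0],
    [255,1.6,0,0,0],
    [255,1.75,0,0,0],
    [255,1.75,0,0,0]
  ]
}}

```text
time: 10.5
tcp_pos: [462.3, 205.5, 12.5]
orientation: [[0.106, 0.994, -0.0], [0.994, -0.106, -0.001], [-0.001, -0.0, -1.0]]
wrist_force: [-0.4, -3.2, 1.1]
gripper_width: 0.6
```

```bash
python3 -c "
from h import *
shot('wrist','w8')
crop('w8',120,100,580,300,1.7,'w8c')
jd(-118,16,12)"
```

```text
tcp [462.3 205.5  12.5] ydir -6.1 F [-1.4 -3.1  2.6] w 0.4 t 10.55
shift cm [ 2.1  -4.11  0.05] yaw 0.0
tcp in jig [-76.9  -5. ]
```

View pics/w8c.png

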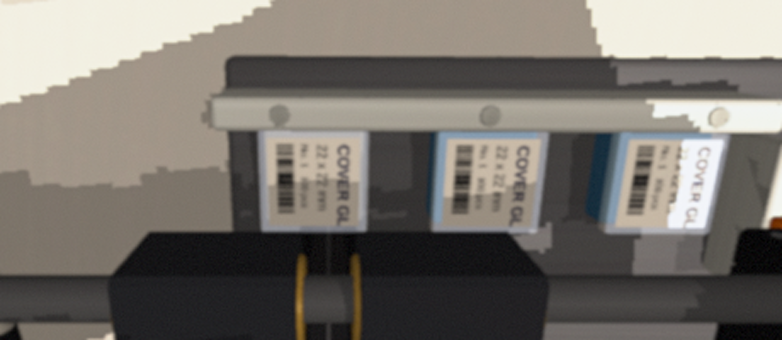

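Emit:
{"fn": "play_rows", "kwargs": {
  "steps": [
    [255,-0.6,0,0,0],
    [255,-0.8,-0.5,-3.5,0],
    [255,1,-4.2,-3.5,0],
    [255,2.7,-4.2,-3.5,0],
    [255,2.7,-4.2,-2,0],
    [255,2.7,-4.2,0,0],
    [255,2.7,-4.2,0,0],
    [255,2.7,-4.2,0,0]
  ]
}}

```text
time: 11.55
tcp_pos: [424.0, 236.5, 12.4]
orientation: [[0.107, 0.994, 0.0], [0.994, -0.107, -0.001], [-0.001, 0.0, -1.0]]
wrist_force: [-0.8, -0.1, 0.2]
gripper_width: 0.6
```

```bash
python3 -c "
from h import *
shot('wrist','w9')
jd(-118,23,12)"
```

```text
tcp [424.1 236.8  12.7] ydir -6.14 F [-0.3 -0.6 -0.1] w 0.4 t 11.6
shift cm [0.09 0.02 0.07] yaw -0.04
tcp in jig [-118.2   22.1]
```

View pics/w9.png

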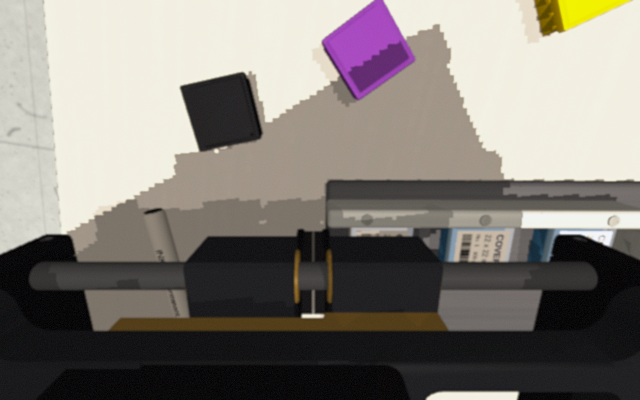

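Emit:
{"fn": "play_rows", "kwargs": {
  "steps": [
    [255,0.1,0.6,0,0],
    [255,0.1,1.1,0,0],
    [255,0.1,1.6,0,0],
    [255,0.1,2.1,0,0],
    [255,0.1,2.6,0,0],
    [255,0.1,3.1,0,0],
    [255,0.1,3.6,0,0],
    [255,0.1,4.0,0,0],
    [255,0.1,4.4,0,0],
    [255,0.1,4.7,0,0]
  ]
}}

```text
time: 12.85
tcp_pos: [470.6, 233.3, 12.5]
orientation: [[0.106, 0.994, 0.0], [0.994, -0.106, -0.0], [-0.0, 0.0, -1.0]]
wrist_force: [-0.3, -0.1, -0.0]
gripper_width: 0.3
```

```bash
python3 -c "
from h import *
shot('scene','s10');crop('s10',200,180,330,270,6,'s10c')
jd(-60,23,12)"
```

```text
tcp [470.9 233.2  12.6] ydir -6.09 F [-0.3 -1.  -0.6] w 0.6 t 12.9
shift cm [-0.05  1.13  0.06] yaw 0.01
tcp in jig [-71.3  23.5]
```

View pics/s10c.png

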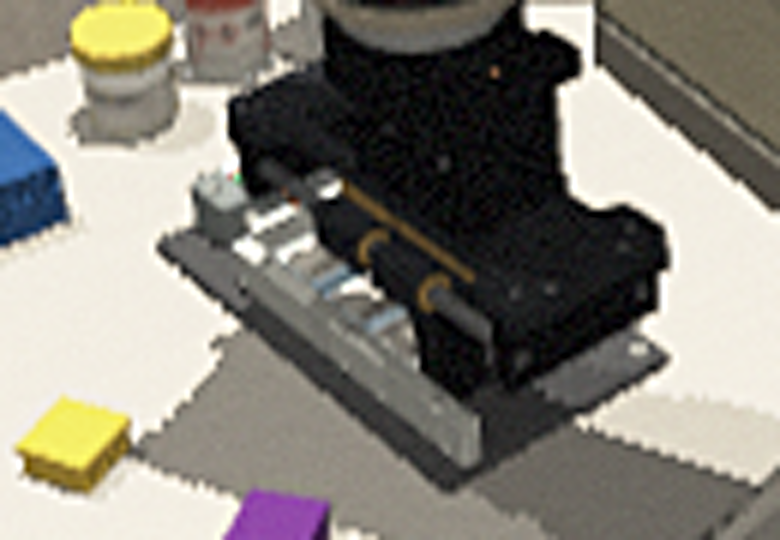

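Emit:
{"fn": "play_rows", "kwargs": {
  "steps": [
    [255,0,0.3,0,0],
    [255,0,0.6,0,0],
    [255,0,0.8,0,0],
    [255,0,0.9,0,0]
  ]
}}

```text
time: 13.4
tcp_pos: [479.4, 232.3, 12.5]
orientation: [[0.106, 0.994, -0.0], [0.994, -0.106, -0.0], [-0.0, -0.0, -1.0]]
wrist_force: [-0.5, 0.4, 0.2]
gripper_width: 0.3
```

```bash
python3 -c "
from h import *
shot('wrist','w11');crop('w11',250,130,640,300,2,'w11c')
jd(-60,23,12)"
```

```text
tcp [479.4 232.3  12.5] ydir -6.09 F [-0.4 -0.3  0.1] w 0.5 t 13.45
shift cm [-0.05  0.27  0.05] yaw 0.01
tcp in jig [-62.7  23.5]
```

View pics/w11c.png

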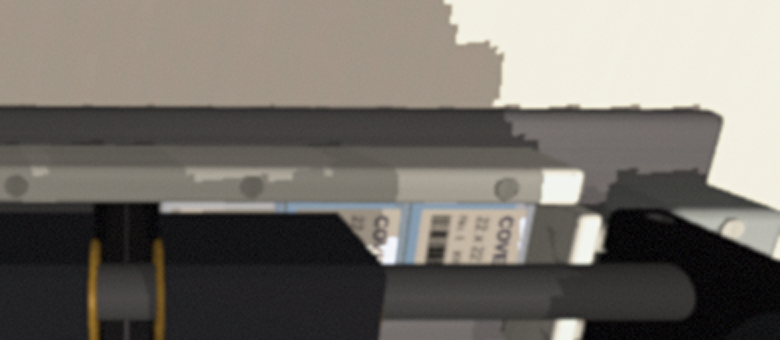

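Emit:
{"fn": "play_rows", "kwargs": {
  "steps": [
    [255,0,0.3,0,0],
    [255,0,0.5,0,0],
    [255,0,0.6,0,0],
    [255,0,0.7,0,0],
    [255,0,0.7,0,0]
  ]
}}

```text
time: 14.08
tcp_pos: [486.3, 231.6, 12.5]
orientation: [[0.106, 0.994, 0.0], [0.994, -0.106, -0.0], [-0.0, 0.0, -1.0]]
wrist_force: [-0.3, -0.1, 0.4]
gripper_width: 0.2
```

```bash
python3 -c "
from h import *
shot('wrist','w12');crop('w12',250,130,640,300,2,'w12c')
jd(-50,23,12)"
```

```text
tcp [486.4 231.6  12.6] ydir -6.08 F [-0.7  0.4 -1. ] w 0.7 t 14.12
shift cm [-0.05  0.58  0.06] yaw 0.02
tcp in jig [-55.8  23.5]
```

View pics/w12c.png

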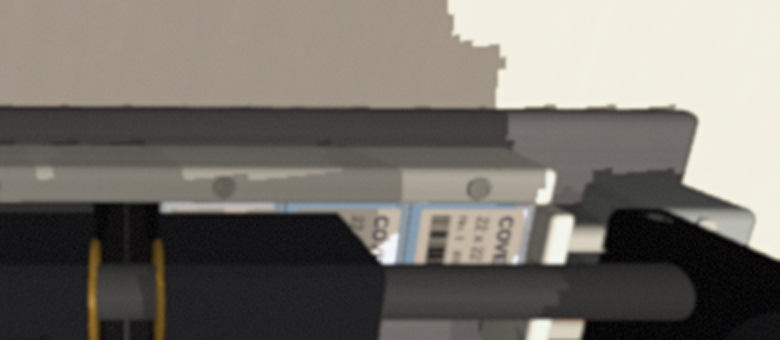

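Emit:
{"fn": "play_rows", "kwargs": {
  "steps": [
    [255,0,0.2,0,0],
    [255,0,0.4,0,0],
    [255,0,0.4,0,0],
    [255,0,0.4,0,0]
  ]
}}

```text
time: 14.62
tcp_pos: [489.1, 231.4, 12.4]
orientation: [[0.105, 0.994, -0.002], [0.994, -0.105, -0.0], [-0.0, -0.002, -1.0]]
wrist_force: [-6.0, 0.8, 4.4]
gripper_width: 0.3
```

```bash
python3 -c "
from h import *
for n in ('wrist','scene','top'):
    shot(n,n+'13')
crop('wrist13',250,130,640,300,2,'w13c')
crop('scene13',200,180,330,270,6,'s13c')
crop('top13',240,120,330,230,5.4,'t13c')
jd(-50,23,12)"
```

```text
tcp [489.1 231.4  12.3] ydir -6.06 F [-5.7  0.4  4.5] w 0.6 t 14.78
shift cm [-0.06  0.3   0.03] yaw 0.04
tcp in jig [-53.   23.6]
```

View pics/w13c.png

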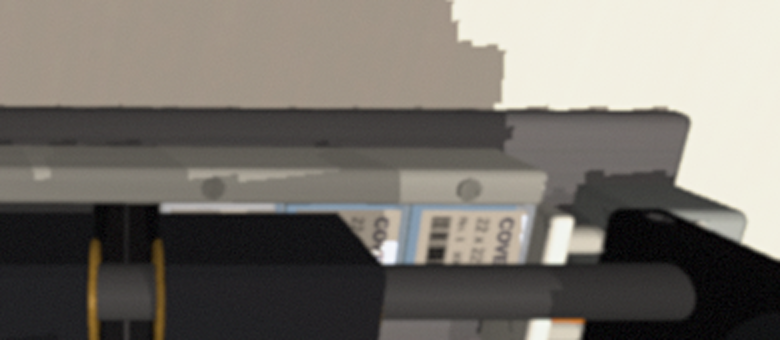

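View pics/s13c.png

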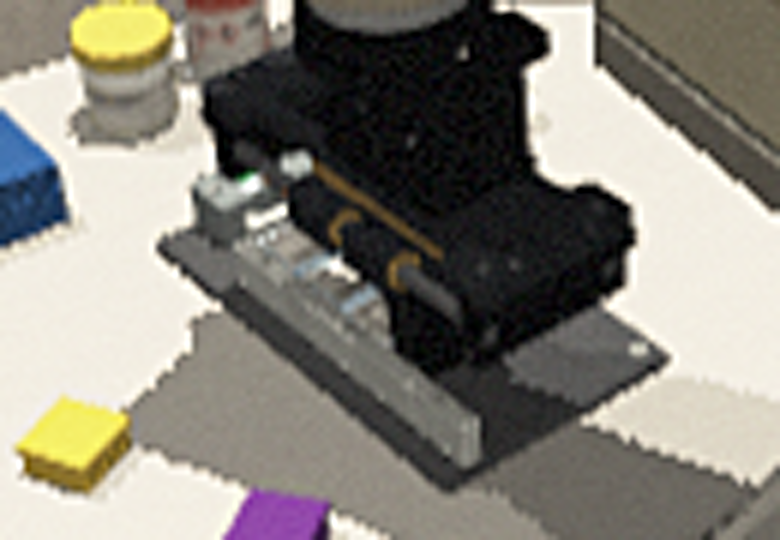

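View pics/t13c.png

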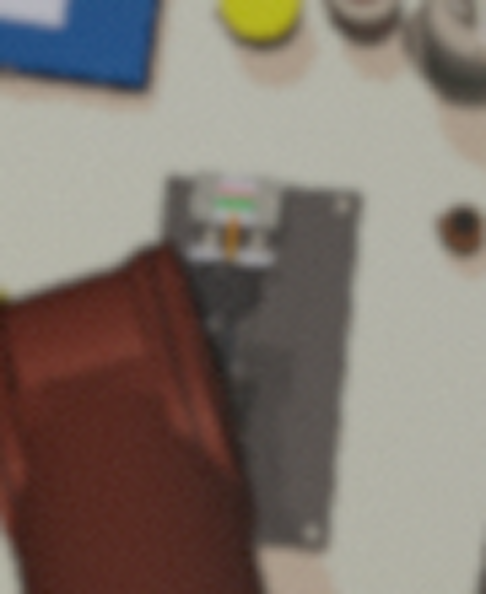

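Emit:
{"fn": "play_rows", "kwargs": {
  "steps": [
    [255,0,0.1,0,0],
    [255,0,0.2,0,0],
    [255,0,0.3,0,0],
    [255,0,0.35,0,0],
    [255,0,0.35,0,0]
  ]
}}

```text
time: 15.4
tcp_pos: [491.0, 231.3, 12.2]
orientation: [[0.105, 0.994, -0.005], [0.994, -0.105, -0.0], [-0.001, -0.005, -1.0]]
wrist_force: [-12.6, 1.2, 9.9]
gripper_width: 0.3
```

```bash
python3 -c "
from h import *
for n in ('wrist','scene','top'):
    shot(n,n+'14')
crop('wrist14',250,130,640,300,2,'w14c')
crop('scene14',220,190,300,250,9,'s14c')
a=[cv2.imread('pics/%s.png'%n)[145:175,262:302] for n in ('top0','top13','top14')]
cv2.imwrite('pics/t14c.png',cv2.resize(np.hstack(a),None,fx=6.6,fy=13,interpolation=cv2.INTER_CUBIC))
jd(-50,23,12)"
```

```text
tcp [491.  231.3  12.2] ydir -6.02 F [-12.8   0.1   9. ] w 0.4 t 15.55
shift cm [-0.07  0.11  0.02] yaw 0.08
tcp in jig [-51.1  23.7]
```

View pics/w14c.png

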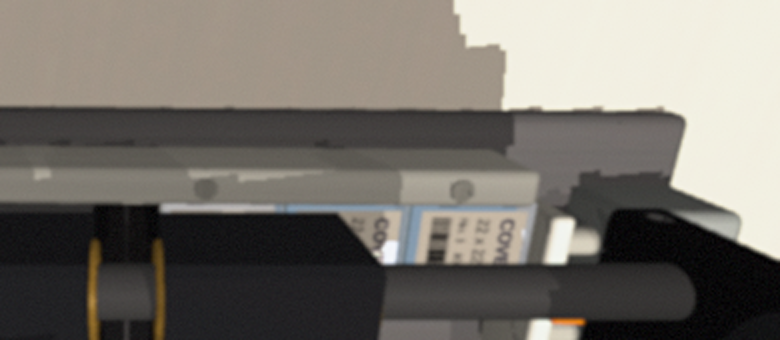

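View pics/s14c.png

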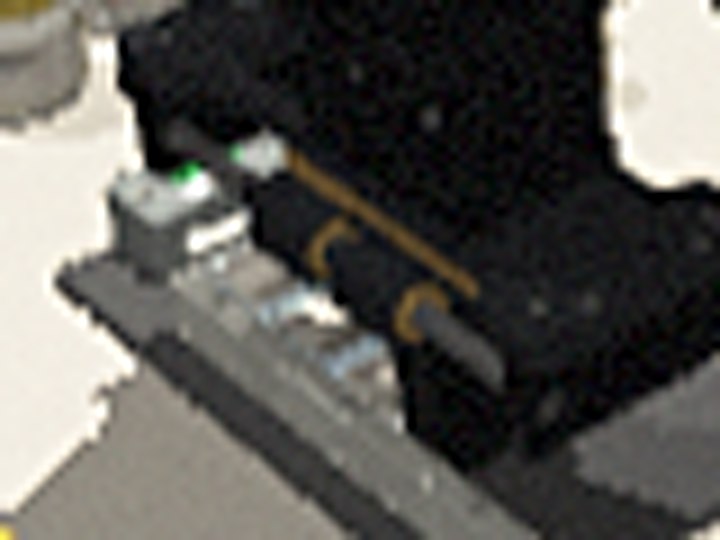

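View pics/t14c.png

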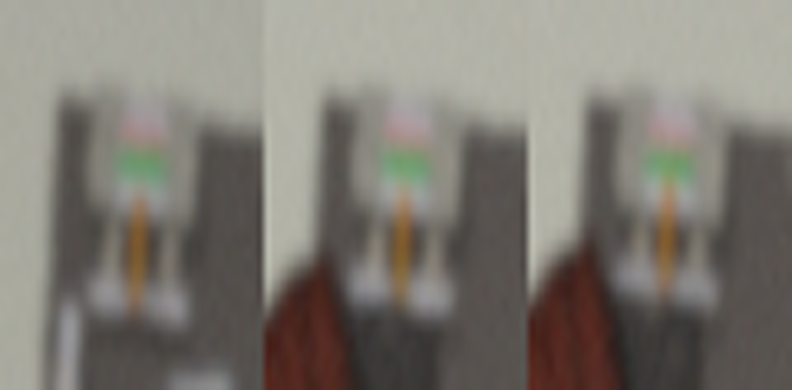

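Emit:
{"fn": "play_rows", "kwargs": {
  "steps": [
    [255,0,0,-0.05,0],
    [255,0,0,-0.1,0],
    [255,0,0,-0.1,0]
  ]
}}

```text
time: 15.92
tcp_pos: [491.9, 231.0, 12.9]
orientation: [[0.105, 0.994, -0.003], [0.994, -0.105, -0.001], [-0.001, -0.003, -1.0]]
wrist_force: [-6.2, 0.5, 0.8]
gripper_width: 0.9
```

```bash
python3 -c "
from h import *
jd(-50,23,12)"
```

```text
tcp [491.9 231.   12.9] ydir -6.04 F [-6.2  0.5  0.8] w 0.9 t 15.93
shift cm [-0.05  0.02  0.09] yaw 0.06
tcp in jig [-50.2  23.5]
```

Emit:
{"fn": "play_rows", "kwargs": {
  "steps": [
    [255,0,0.07,-0.01,0],
    [255,0,0.15,-0.03,0],
    [255,0,0.15,-0.03,0],
    [255,0,0.15,-0.03,0]
  ]
}}

```text
time: 16.42
tcp_pos: [493.2, 230.8, 13.1]
orientation: [[0.105, 0.994, -0.004], [0.994, -0.105, -0.001], [-0.001, -0.004, -1.0]]
wrist_force: [-6.7, 0.9, 1.2]
gripper_width: 0.2
```

```bash
python3 -c "
from h import *
for n in ('wrist','top','scene'):
    shot(n,n+'15')
crop('wrist15',300,180,560,300,3,'w15c')
crop('scene15',220,190,300,250,9,'s15c')
a=[cv2.imread('pics/%s.png'%n)[145:175,262:302] for n in ('top0','top14','top15')]
cv2.imwrite('pics/t15c.png',cv2.resize(np.hstack(a),None,fx=6.6,fy=13,interpolation=cv2.INTER_CUBIC))
jd(-50,23,12)"
```

```text
tcp [493.2 230.8  13.1] ydir -6.04 F [-6.3  1.4 -1.2] w 0.4 t 16.57
shift cm [-0.04 -0.11  0.11] yaw 0.06
tcp in jig [-48.9  23.4]
```

View pics/w15c.png

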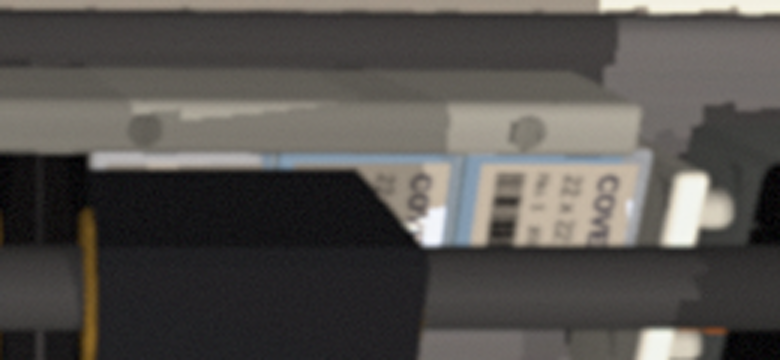

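View pics/t15c.png

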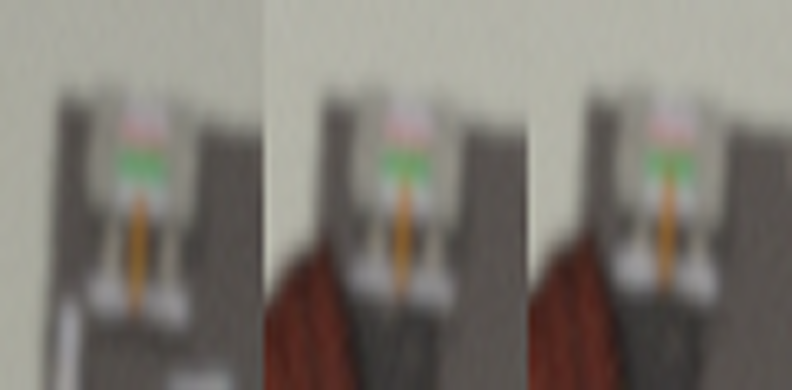

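View pics/s15c.png

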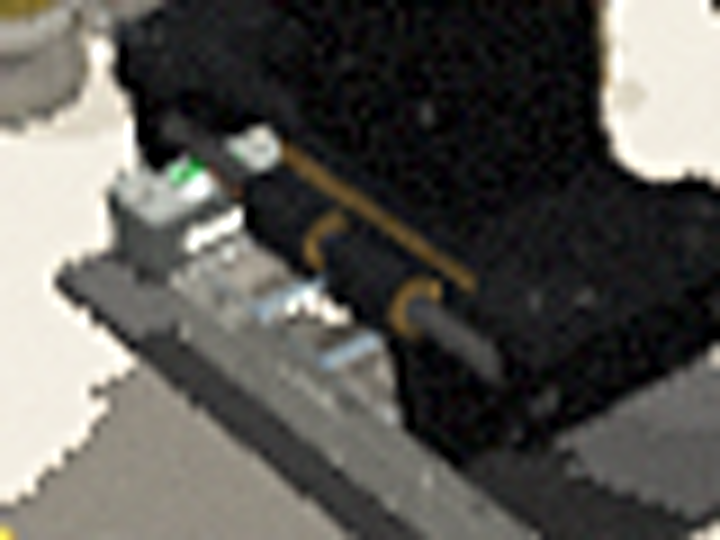

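```bash
python3 - <<'E'
from h import *
def q(name,pts,z): 
    for p in px2w('wrist',pts,z,name): print(name,w2j(p).round(1))
q('wrist15',np.array([[676,175],[666,243]])/3+[300,180],31)
q('wrist15',np.array([[650,152],[645,240],[460,155],[270,155],[92,155]])/3+[300,180],25)
# w5 unpressed reference: plate near face
crop('w5',340,140,480,260,5,'w5c')
E
```

```text
wrist15 [61.7 36.4]
wrist15 [62.5 23.6]
wrist15 [60.8 38.3]
wrist15 [63.1 21.1]
wrist15 [27.1 37.6]
wrist15 [-6.7 37.5]
wrist15 [-38.4  37.4]
```

View pics/w5c.png

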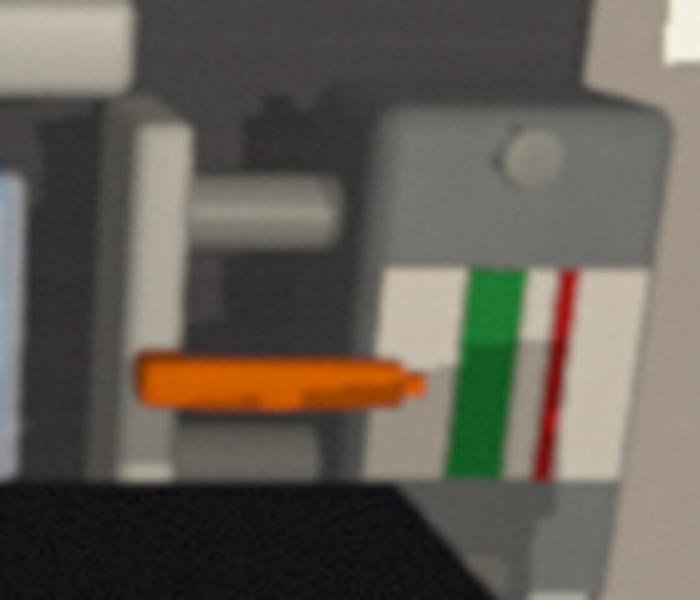

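```bash
python3 - <<'E'
from h import *
for p in px2w('wrist',np.array([[135,125],[120,465]])/5+[340,140],31,'w5'): print(w2j(p).round(1))
E
```

```text
[55.2 36.6]
[55.4  1.3]
```

```bash
python3 - <<'E'
from h import *
crop('wrist15',320,220,530,270,3.7,'a1')
crop('w8',260,170,560,240,2.6,'a2'); crop('w6',270,170,360,245,7,'a3')
E
```

```text
(no output)
```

View pics/a1.png

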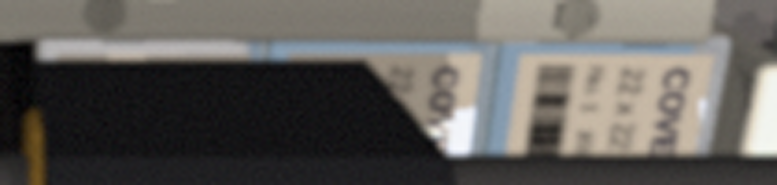

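View pics/a2.png

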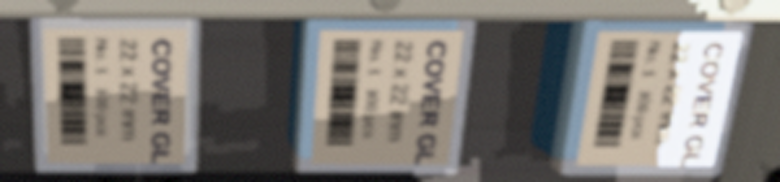

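View pics/a3.png

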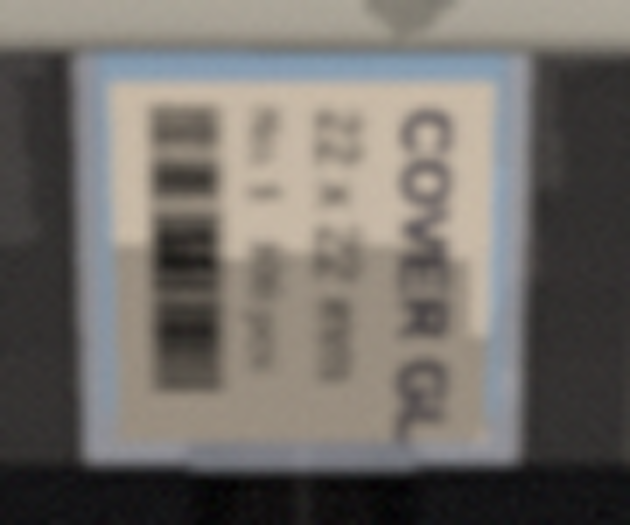

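Emit:
{"fn": "play_rows", "kwargs": {
  "steps": [
    [255,0,0,0,0],
    [255,0,0,0,0],
    [255,0,0,0,0],
    [255,0,0,0,0],
    [255,0,0,0,0],
    [255,0,0,0,0]
  ]
}}

```text
time: 17.32
tcp_pos: [493.2, 230.8, 13.0]
orientation: [[0.105, 0.994, -0.004], [0.994, -0.105, -0.001], [-0.001, -0.004, -1.0]]
wrist_force: [-6.9, 0.9, -0.1]
gripper_width: 0.4
```

```bash
python3 -c "
from h import *
jd(-50,23,12)
s,im=shot('wrist','w16'); crop('w16',300,180,560,300,3,'w16c')
a=[cv2.absdiff(cv2.imread('pics/w16.png'),cv2.imread('pics/wrist15.png'))]; print(a[0].mean())
jd(-50,23,12)"
```

```text
tcp [493.2 230.8  13. ] ydir -6.04 F [-6.9  0.9 -0.1] w 0.4 t 17.32
shift cm [-0.05 -0.11  0.1 ] yaw 0.06
tcp in jig [-48.9  23.5]
1.3920520833333334
tcp [493.2 230.8  13.1] ydir -6.04 F [-6.4  1.1 -0.8] w 0.6 t 17.38
shift cm [-0.05 -0.11  0.11] yaw 0.06
tcp in jig [-48.9  23.5]
```

View pics/w16c.png

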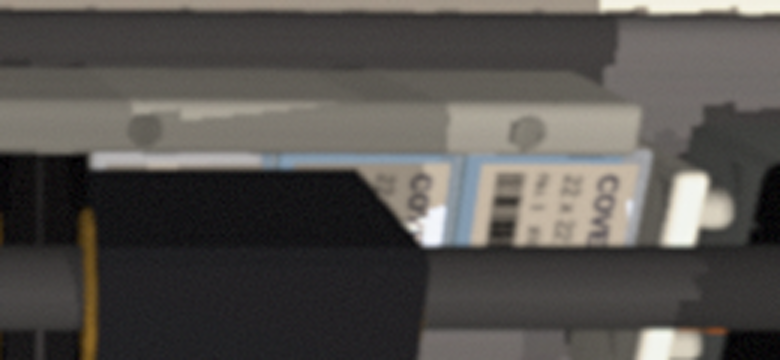

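The row is steady, tight and flush. The press force is about 6.6 N, and the plate has travelled about 6 mm, so the pointer is in the green. I'm handing the job in.

```bash
python3 -c "
from plant import ctrl
print(ctrl.finish_job())"
```

```text
the job is handed in; nothing more can be done
None
```

I pushed each of the three boxes square against the fence with the closed fingers. Then I pushed the row from its open end onto the spring stop and handed the job in at 17.4 s, still pressing.

- **Pointer:** the wrist picture puts the stop plate about 6.8 mm in, the press force of 6.3–6.9 N suggests about 5.5–6 mm, and the top picture shows roughly 6 mm. These differ by about 1 mm, but all lie within the green zone (4 to 10 mm) and well short of the red mark.
- **Row:** it measures about 101 mm, with the boxes edge to edge and flush along the fence to within about 0.3 mm. The gripper hid the side away from the fence in the last pictures, so I judged flushness only from the fence side.
- **Steadiness:** position and force held steady over the last second.
- **While pressing:** the force briefly rose to about 13 N because the fingers pressed the last box downward. Raising the hand 1 mm cured it, and the plate was only about 4 mm in at that point.
- **Rest of the cart:** the fingers touched nothing but the boxes. I did not take a final picture to check the other items one by one.

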